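Exercise the pull gauge and zero its peak pointer

ROBOT

A 6-joint arm with a two-finger parallel gripper is mounted at the origin on the work surface. World frame = base frame: x ahead of the robot, y to its left, z up, the work surface at z = 0. Lengths are in mm, angles in rad, forces in N, time in s.
With the tool pointing down it reaches from about 350 to 975 mm from the base axis. Payload 7.1 kg.
Tool frame: the origin (TCP) lies on the front face of the gripper's body, between the roots of the fingers; the fingertips stand 80 mm ahead of it and the grasp point (between the pads) lies 61 mm ahead of it (env.tips_ahead is the distance from the TCP to the fingertips, in mm); z points along the fingers, y is the line along which they close (so a half turn about z gives the same grasp; the last joint's range is limited). The gripper opens to 88 mm and grips with 3 to 60 N. Pads are 20 mm wide; open, the fingers measure 115 mm over their backs; the gripper's body (75 mm by 178 mm) begins 61 mm behind the grasp point.
Start: joints at [1.161, 0.423, 1.63, -0, 1.089, -0.019], TCP at [238.048, 577.874, 302.675] pointing down, gripper open.
Joint ranges: [-3, 3], [-0.9, 2.11], [0.09, 2.58], [-1.31, 4.45], [0.11, 2.69], [-2.54, 2.54]. Speed limits (rad/s): [2.39, 2.39, 3.01, 3.14, 3.14, 3.14].

INTERFACE

Orientations are given as a unit quaternion [x, y, z, w].
In Python, from station import env, set_gripper, viewer, workorder gives the robot as it stands. Calls block until the motion is done:
- env.reach(position, orientation): joint-space move of the TCP to a pose.
- env.move_l(position, rot=None, rate=150, f_stop=None): straight line of the TCP; rot=None keeps the orientation; rate is the mean speed in mm/s. With f_stop (N) it stops when the force on the tool has changed by that much, and returns True; else False.
- env.move_joints(angles): joint-space move.
- set_gripper(opening): finger opening in mm; the grip force is fixed at half the most; returns when the fingers have stopped.
- env.hold(seconds).
- env.ik(position, orientation): joint angles nearest the present ones, or None.
- env.read_state(): the state.
- viewer.camera(name): name is "side" or "top"; returns the picture (420x560x3 uint8, blue, green, red); there is no depth.
- viewer.camera_params(name): a dict with "fx", "fy", "cx", "cy" (pixels), "dist" ([k1, k2, p1, p2, k3] as OpenCV has them; the pictures are not rectified), "pose" (4x4, takes a point from camera to world coordinates). Camera axes: x right, y up, looking along -z (the intrinsics and any distortion apply to the point x, -y, -z); pixel columns grow to the right and rows downward; lengths in mm; the calibration is good to about 2 mm. A picture is of the moment at which its call begins. camera_params takes no time and is no camera call.
A pose or a line that the arm cannot do raises env.IKError and nothing moves.
- workorder.sign_off(): hands the job in; it is judged then, once.
The state is a dict: "time_s": time; "qpos": joint angles; "dq": joint speeds; "tau": joint torques, N m; "tool_pos": TCP position; "orientation": TCP orientation; "force": force on the tool from outside, world axes, zero at the start; "wrist_torque": the same for the moment, N m; "width": finger opening in mm; "grip_force": force on a finger pad.
Only numpy, scipy, OpenCV 4.12 (cv2) and the standard library are available. Lean on these libraries where they do the work, as an engineer would, in place of code of your own. Each camera call takes 0.05 s, during which the arm holds its last target. There are 200 camera calls.

TASK

Get the bench pull gauge ready: first move the bottle that blocks its round pull grip and stand it upright on the floor of the white spill tray beside the jar. Then pull the grip out until its index finger is level with the marker on the scale bar, hold it there for a full second, ease it back home without letting it snap, and finally turn the peak-pointer knob on the dial anticlockwise, back to its zero stop. Leave the marker where it is set and do not disturb the other things on the bench.

Things in the scene. Friction and masses are not known exactly. Their poses are not given: they have to be found in the camera images.
- gauge: Bench pull gauge, fixed to the bench, level. Grey housing 110 mm (x) by 200 mm (y) and 75 mm high; origin under its centre. A round white dial (108 mm) lies on top, centred at x=0, y=-35 mm, with the knob on it. The draw rod with the pull grip leaves the housing's +y end. Beside the rod at x=+45 mm a fixed aluminium scale bar, 14 mm wide, top at 51 mm, runs from the housing to y=270 mm.
- draw (a joint): Draw of the sprung pull grip, m: 0 = home (pulled in by its spring), grows as it is pulled out along the gauge's +y, end stop 0.09. Spring force 2.4 N at home plus 1.6 N per 10 mm.
- grip (a point): Point on the axis of the pull grip at the height to grip, 112 mm above the bench. The grip is an upright round aluminium post, 26 mm diameter, from 28 to 130 mm above the bench, 70 mm outside the housing's +y end when home. It moves with the draw. Its axes are the gauge's.
- index (a point): Tip of the steel index finger that sticks out of the pull grip in the gauge's +x over the scale bar, 68 mm above the bench; moves with the grip. Axes are the gauge's.
- mark (a point): Centre of the top of the marker: a brass rider (26 x 10 x 26 mm, top 62 mm above the bench) clamped on the scale bar at a place that differs from run to run, 30 to 45 mm out from the index's home place. Index and marker are level when both have the same place along the gauge's y. The grip passes it without touching. Axes are the gauge's.
- peak (a joint): Angle of the peak pointer and its knob, rad: 0 = at its zero stop, grows clockwise seen from above, end 4.0. It stays where it is left (friction 0.06 N m).
- knob (a point): On the knob's upright axis at the height to grip, 118 mm up. The black knob has a bar grip 60 mm long, 16 mm thick, 92 to 132 mm above the bench, along this point's x (turns with the knob); a steel pointer under the bar sticks out to the point's -x over the dial. At zero the point's axes are the gauge's: the pointer points to the gauge's -x, where a small stop pin stands.
- bottle: The bottle in the way: loose, clear plastic bottle with a white screw cap, 62 mm diameter, 190 mm tall, narrowing above 118 mm to a neck; cap 29 mm diameter from 174 to 190 mm above its foot, neck 25 mm diameter from 146 mm up; 0.18 to 0.33 kg. Origin at the centre of its underside. It stands just outside the pull grip, in line with the draw rod.
- tray: White plastic spill tray, fixed, 300 mm (x) by 160 mm (y), rim 22 mm high, walls 5 mm, floor 5 mm thick; origin under its centre. One jar stands in it, with room for the bottle to one side along the tray's x.
- jar: Bystander: jar with a white lid standing in the tray, 68 mm diameter, 100 mm tall, origin at the centre of its underside.
- bottle_b: Bystander: clear plastic bottle with a white screw cap, 62 mm diameter, 190 mm tall, narrowing above 118 mm to a neck; stands behind the gauge, on the far side from the robot. Origin at the centre of its underside.
- bottle_c: Bystander: clear plastic bottle with a white screw cap, 62 mm diameter, 190 mm tall, narrowing above 118 mm to a neck; stands beyond the housing's -y end. Origin at the centre of its underside.
- beaker: Bystander: white plastic beaker with a handle, 70 mm diameter, 90 mm tall, beyond the scale bar. Origin at the centre of its underside.
- tub: Bystander: white plastic tub, 90 mm diameter, 60 mm tall, in front of the gauge. Origin at the centre of its underside.
- spanner: Bystander: steel spanner 160 mm long lying in front of the gauge. Origin under its middle.
Mind the look-alikes: they are no part of the job. Leave any green or purple look-alike of the bottle alone.

How it is judged (in metres and radians):
On the way, in this order (a step that is already met when the one before it is completed fails the run):
1. the blocking bottle stands upright in the tray, let go (x of bottle in the frame of tray between -0.118 and 0.118 m and y of bottle in the frame of tray between -0.048 and 0.048 m and z of bottle in the frame of tray below 0.01 m and angle between bottle's own z axis and vertical below 0.06 rad and linear speed of bottle below 0.03 m/s and contact force between the fingers and bottle below 0.1 N), for 0.2 s.
2. the index is held level with the marker (y of index in the frame of mark between -0.005 and 0.005 m), for 0.6 s.
3. the grip is back home (value of joint draw below 0.004 m), for 0.2 s.
4. the peak pointer is back at its zero stop (value of joint peak below 0.07 rad), for 0.2 s.
At the end, for the whole second after the job is handed in: The bottle stands upright (within 0.06 rad) and still on the tray's floor, between its walls; the pull grip is home (draw under 4 mm); the peak pointer rests at its zero stop (under 0.07 rad). On the way the index was held within 5 mm of the marker for at least 0.6 s (x of bottle in the frame of tray between -0.118 and 0.118 m and y of bottle in the frame of tray between -0.048 and 0.048 m and z of bottle in the frame of tray below 0.01 m and angle between bottle's own z axis and vertical below 0.06 rad and linear speed of bottle below 0.03 m/s and value of joint draw below 0.004 m and value of joint peak below 0.07 rad and velocity of joint peak below 0.05 rad/s); the robot touches nothing.
It fails at once if the pull grip snaps back (faster than 0.25 m/s) (velocity of joint draw below -0.25 m/s).
It fails at once if the marker is shifted by more than 3 mm (distance of mark from where it was at the start of the episode above 0.003 m).
It fails at once if the blocking bottle is knocked over (tilt over 0.5 rad) (angle between bottle's own z axis and vertical above 0.5 rad).
It fails at once if a bystander (other bottles, jar, beaker, tub, spanner) is shifted by more than 25 mm or tipped over (distance of any of bottle_b, bottle_c, jar, beaker, tub, spanner from where it was at the start of the episode above 0.025 m or angle between any of bottle_b, bottle_c, jar, beaker, tub's own z axis and vertical above 0.35 rad).
It also fails if it takes over 72 s, if anything falls off the work surface, if the arm or the gripper's body presses on something with over 40 N, if the wrist force passes 120 N, or if a joint passes its speed limit or range.

## Working session

There is one attempt and no reset: what is moved stays moved. The work goes in short steps, each a Python script; the robot and the scene stay as the last script left them, time stands still between calls to the robot, and variables do not carry over. Pictures are saved under pics/ and viewed, at most 10 in all, crops included, and the job is handed in when it is done.

```bash
mkdir -p pics; ls; python3 - <<'E'
from station import env, set_gripper, viewer, workorder
import cv2
for n in("top","side"):
    im=viewer.camera(n); cv2.imwrite(f"pics/{n}0.png",cv2.resize(im,(784,588),interpolation=cv2.INTER_CUBIC))
    cv2.imwrite(f"raw_{n}0.png",im)
    print(n,viewer.camera_params(n))
print(env.read_state())
E
```

```text
pics
top {'fx': 415.7145083820342, 'fy': 415.7145083820342, 'cx': 282.0358135963181, 'cy': 206.4167669533742, 'dist': array([-0.03303314,  0.        ,  0.        ,  0.        ,  0.        ]), 'pose': array([[ 1.76725059e-02,  9.81391171e-01, -1.91204216e-01,
         3.92732418e+02],
       [-9.99382590e-01,  2.31463584e-02,  2.64326655e-02,
         3.87885383e+01],
       [ 3.03664659e-02,  1.90619033e-01,  9.81194304e-01,
         1.14753443e+03],
       [ 0.00000000e+00,  0.00000000e+00,  0.00000000e+00,
         1.00000000e+00]])}
side {'fx': 481.32101175458024, 'fy': 481.32101175458024, 'cx': 277.007621752158, 'cy': 213.58116180763375, 'dist': array([-0.07010488,  0.        ,  0.        ,  0.        ,  0.        ]), 'pose': array([[-9.86931438e-01,  1.03943880e-01, -1.23134102e-01,
         4.65458878e+02],
       [-1.61004693e-01, -6.04689815e-01,  7.80017767e-01,
         8.28764912e+02],
       [ 6.62013532e-03,  7.89649224e-01,  6.13522841e-01,
         7.29792736e+02],
       [ 0.00000000e+00,  0.00000000e+00,  0.00000000e+00,
         1.00000000e+00]])}
{'time_s': 0.1, 'qpos': array([ 1.16102491e+00,  4.23776556e-01,  1.63058186e+00, -4.50401027e-05,
        1.08863108e+00, -1.89957213e-02]), 'dq': array([-0.00090509, -0.00375004, -0.00115085, -0.00082995, -0.00013214,
        0.00048367]), 'tau': array([ 4.93209245e-04, -5.45608449e+01, -2.74325252e+01,  6.44392893e-02,
        1.87794288e-02,  1.28043943e-06]), 'tool_pos': array([237.89427392, 577.53634927, 301.98424864]), 'orientation': array([ 1.94136714e-01,  9.80974234e-01, -6.86676907e-04, -1.29097202e-04]), 'force': array([ 0.60642587, -0.48405023, -0.11493162]), 'wrist_torque': array([0.01645188, 0.01883236, 0.0244422 ]), 'grip_force': 0.0, 'width': 87.93495580700066}
```

View pics/top0.png

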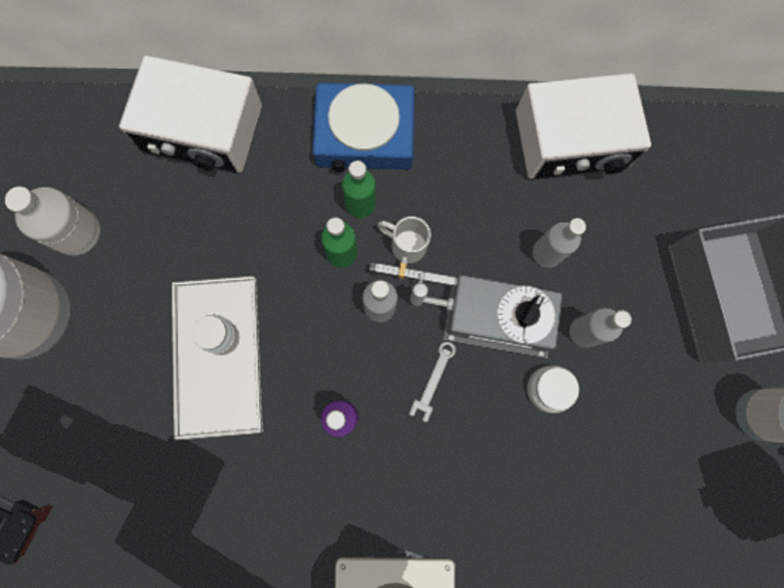

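View pics/side0.png

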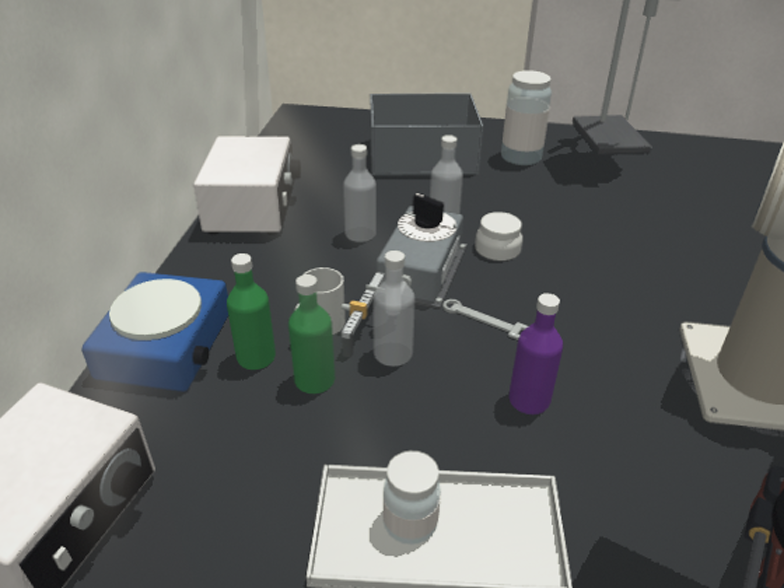

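Top view (784 px scale): blocking bottle cap at (380,290), tray from (172,280) to (262,437) with the jar at (213,335), and the gauge dial at (527,314). The free tray half is towards the robot. Next I'll enlarge the gauge area.

```bash
cat > h.py <<'E'
import numpy as np, cv2
from station import env, set_gripper, viewer, workorder
from scipy.spatial.transform import Rotation as R
def ray(n,uv):
    p=viewer.camera_params(n)
    K=np.array([[p['fx'],0,p['cx']],[0,p['fy'],p['cy']],[0,0,1]])
    a,b=cv2.undistortPoints(np.array([[uv]],float),K,p['dist'])[0,0]
    d=p['pose'][:3,:3]@[a,-b,-1.]
    return p['pose'][:3,3],d/np.linalg.norm(d)
def plane(n,uv,z):
    o,d=ray(n,uv); return o+d*(z-o[2])/d[2]
def tri(uvt,uvs):
    o1,d1=ray('top',uvt);o2,d2=ray('side',uvs)
    s=np.linalg.lstsq(np.c_[d1,-d2],o2-o1,rcond=None)[0]
    a,b=o1+s[0]*d1,o2+s[1]*d2
    return (a+b)/2,np.linalg.norm(a-b)
def proj(n,P):
    p=viewer.camera_params(n)
    K=np.array([[p['fx'],0,p['cx']],[0,p['fy'],p['cy']],[0,0,1]])
    Rw=np.diag([1,-1,-1])@p['pose'][:3,:3].T
    return cv2.projectPoints(np.array(P,float).reshape(-1,3),cv2.Rodrigues(Rw)[0],-Rw@p['pose'][:3,3],K,p['dist'])[0][:,0]
def crop(im,x0,y0,w,h,s,f):
    c=cv2.resize(im[y0:y0+h,x0:x0+w],None,fx=s,fy=s,interpolation=cv2.INTER_CUBIC)
    c=cv2.convertScaleAbs(c,alpha=1.3,beta=15)
    for i in range(0,w,10): cv2.line(c,(i*s,0),(i*s,12 if i%50 else 25),(0,255,255),1)
    for i in range(0,h,10): cv2.line(c,(0,i*s),(12 if i%50 else 25,i*s),(0,255,255),1)
    cv2.imwrite(f,c)
E
python3 - <<'E'
from h import *
crop(cv2.imread('raw_top0.png'),250,170,160,100,5,'pics/tc.png')
crop(cv2.imread('raw_side0.png'),230,130,120,100,6,'pics/sc.png')
E
```

```text
(no output)
```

View pics/tc.png

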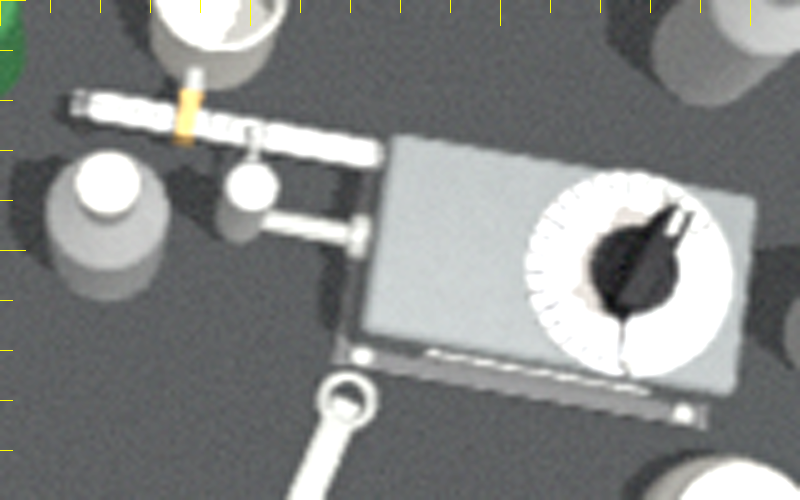

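View pics/sc.png

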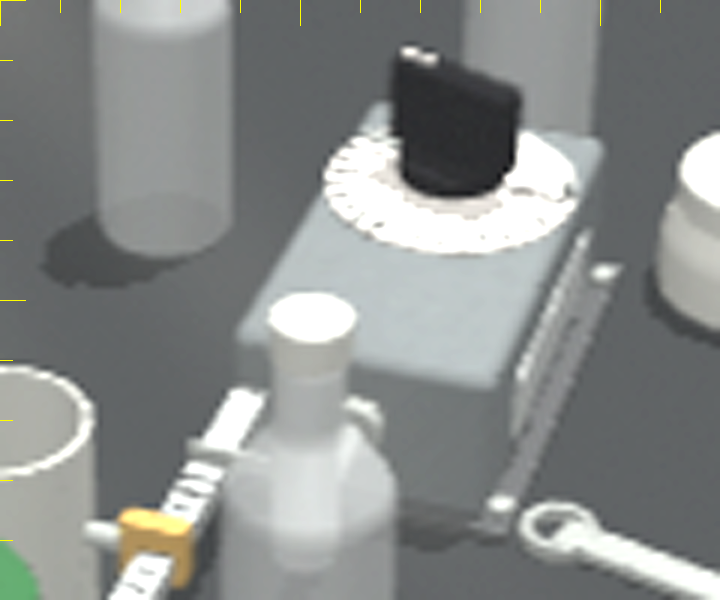

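Top crop: bottle cap (108,181), marker (189,105), index tip (255,128), grip top (251,186), housing corners (395,135), (755,197), (732,393) and (362,333). Side crop: cap (313,316), marker top (157,523), index tip (195,447). The knob bar runs upper right to lower left in the top crop. Its angle could be off by half a turn, so I'll check that later.

```bash
python3 - <<'E'
from h import *
np.set_printoptions(precision=1,suppress=True)
T=lambda x,y:(250+(x+.5)/5-.5,170+(y+.5)/5-.5)
S=lambda x,y:(230+(x+.5)/6-.5,130+(y+.5)/6-.5)
F=lambda x,y:((x+.5)/1.4-.5,(y+.5)/1.4-.5)
print('cap',tri(T(108,184),S(313,316)), plane('top',T(108,184),190), plane('side',S(313,316),190))
c=np.array([plane('top',T(*q),75) for q in((395,135),(755,197),(732,393),(362,333))])
print('corners',c,c.mean(0)); 
for a,b in((0,1),(1,2),(2,3),(3,0)): d=c[b]-c[a]; print(np.linalg.norm(d),np.degrees(np.arctan2(d[1],d[0])))
print('mark',tri(T(190,101),S(157,523)),plane('top',T(190,101),62),plane('side',S(157,523),62))
print('idx',tri(T(255,125),S(192,445)),plane('top',T(255,125),68),plane('side',S(192,445),68))
print('grip',plane('top',T(251,186),130))
print('dial',plane('top',T(629,274),78), 'bar', plane('top',T(678,208),132))
r=np.array([plane('top',F(*q),22) for q in((172,282),(255,278),(262,432),(175,438))]); print('tray',r,r.mean(0))
r=np.array([plane('side',F(*q),22) for q in((326,467),(556,475))]); print('tray side far corners',r)
print('jar',tri(F(210,333),F(412,470)))
E
```

```text
cap (array([580.1,  38.4, 188.5]), np.float64(2.0962216143184276)) [578.8  38.4 190. ] [580.9  40.3 190. ]
corners [[ 631.2 -113.1   75. ]
 [ 602.2 -305.3   75. ]
 [ 497.8 -289.3   75. ]
 [ 525.3  -95.5   75. ]] [ 564.1 -200.8   75. ]
194.32751677221864 -98.57902329368675
105.63178823051571 171.31448607788656
195.7720038267552 81.92648441551553
107.37125727761273 -9.450567924248777
mark (array([648. ,  -4.7,  59.3]), np.float64(5.20646478045613)) [650.   -4.6  62. ] [644.6  -0.8  62. ]
idx (array([637.1, -39. ,  70.8]), np.float64(2.6729222522321723)) [636.3 -39.2  68. ] [639.2 -43.   68. ]
grip [591.1 -33.  130. ]
dial [ 558.9 -235.8   78. ] bar [ 584.5 -247.6  132. ]
tray [[616.1 446.4  22. ]
 [628.  284.5  22. ]
 [333.4 253.2  22. ]
 [319.  414.9  22. ]] [474.1 349.7  22. ]
tray side far corners [[629.7 293.6  22. ]
 [333.7 257.8  22. ]]
jar (array([510.8, 341.3, 101.2]), np.float64(4.1162916403443575))
```

```bash
cat >> h.py <<'E'
YG=np.radians(81.7)
def down(a):
    y=np.array([np.cos(a),np.sin(a),0]);z=np.array([0,0,-1.])
    return R.from_matrix(np.c_[np.cross(y,z),y,z]).as_quat()
def st():
    s=env.read_state(); return s['time_s'],s['tool_pos'].round(1),s['force'].round(1),round(s['width'],1),s['qpos'].round(2)
E
python3 - <<'E'
from h import *
np.set_printoptions(precision=1,suppress=True)
F=lambda x,y:((x+.5)/1.4-.5,(y+.5)/1.4-.5)
print('b',tri(F(578,226),F(359,152)),'c',tri(F(622,319),F(449,143)))
for a in(YG,YG-np.pi): print(a,env.ik([580,38.8,330],down(a)))
E
```

```text
b (array([ 702.4, -307.5,  177. ]), np.float64(0.7067304225723419)) c (array([ 539.4, -377.1,  176.7]), np.float64(0.6483986947594459))
1.4259339988793673 [ 0.   0.3  1.7 -0.   1.1 -1.4]
-1.7156586547104258 [ 0.   0.3  1.7 -0.   1.1  1.8]
```

```bash
python3 - <<'E'
from h import *
q=down(YG)
env.reach([580,38.8,330],q); print(st())
env.move_l([580,38.8,237+2],rate=120); print(st())
set_gripper(15); print(st())
if st()[3]>20:
    env.move_l([580,38.8,375],rate=120); print(st())
    im=viewer.camera('side'); cv2.imwrite('pics/lift.png',im)
E
```

```text
(2.3833, array([580. ,  39.5, 330. ]), array([-0.2,  0.5, -0.6]), 87.7, array([ 0.05,  0.33,  1.7 ,  0.  ,  1.11, -1.38]))
(3.2917, array([580.5,  38.9, 239.6]), array([-0.4,  0.8,  0.1]), 88.0, array([ 0.05,  0.44,  1.77, -0.  ,  0.93, -1.38]))
(4.2417, array([580. ,  38.8, 239. ]), array([-0.3, -0.2, -0.2]), 27.9, array([ 0.05,  0.44,  1.77,  0.  ,  0.93, -1.38]))
(5.525, array([579.6,  38.8, 374.1]), array([ 0.3,  0.5, -2.8]), 28.0, array([ 0.05,  0.28,  1.66,  0.  ,  1.2 , -1.38]))
```

View pics/lift.png

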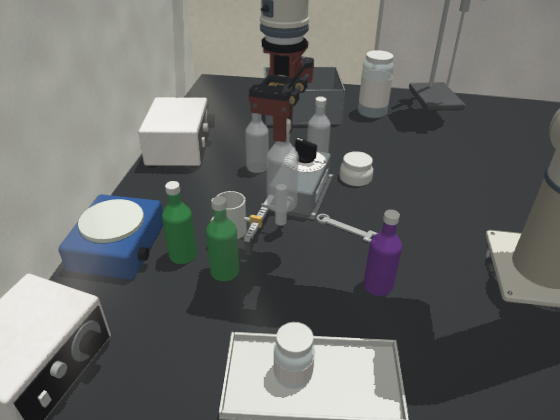

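The bottle is held upright by its cap at about (287,130), and its foot is clear of everything. Next I'll place it in the tray.

```bash
python3 - <<'E'
from h import *
env.move_l([402,342,375],rate=200); print(st())
env.move_l([402,342,262],rate=130)
env.hold(.2);print(env.move_l([402,342,242],rate=25,f_stop=3)); print(st())
set_gripper(60); env.hold(.2); print(st())
p=env.read_state()['tool_pos']; env.move_l([p[0],p[1],370],rate=180)
# up, then to view pose out of the way
env.move_l([480,150,330],rate=250); print(st())
np.save('x.npy',0)
for n in('top','side'): cv2.imwrite(f'raw_{n}1.png',viewer.camera(n))
t=cv2.imread('raw_top1.png'); s=cv2.imread('raw_side1.png')
crop(t,255,170,155,100,5,'pics/t1.png')
crop(s,225,120,110,90,7,'pics/s1.png')
cv2.imwrite('pics/full1.png',np.hstack([cv2.resize(t,(400,300)),cv2.resize(s,(400,300))]))
E
```

```text
(7.4833, array([402.3, 341.5, 375. ]), array([-0. , -0.1, -1.8]), 28.2, array([ 0.68,  0.2 ,  1.77, -0.  ,  1.17, -0.74]))
True
(9.3833, array([402. , 342.2, 243.8]), array([0.3, 1.7, 2.7]), 28.0, array([ 0.68,  0.36,  1.89,  0.  ,  0.89, -0.74]))
(10.2583, array([401.3, 341.5, 243.3]), array([ 0.3,  0.8, -0.4]), 60.3, array([ 0.68,  0.36,  1.89,  0.  ,  0.89, -0.74]))
(12.1, array([479.8, 150.5, 329.8]), array([-0.6,  0.1, -0.3]), 60.0, array([ 0.28,  0.21,  1.87, -0.  ,  1.07, -1.15]))
```

View pics/full1.png

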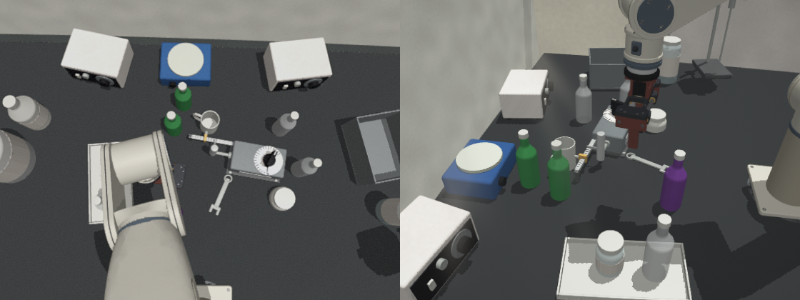

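View pics/s1.png

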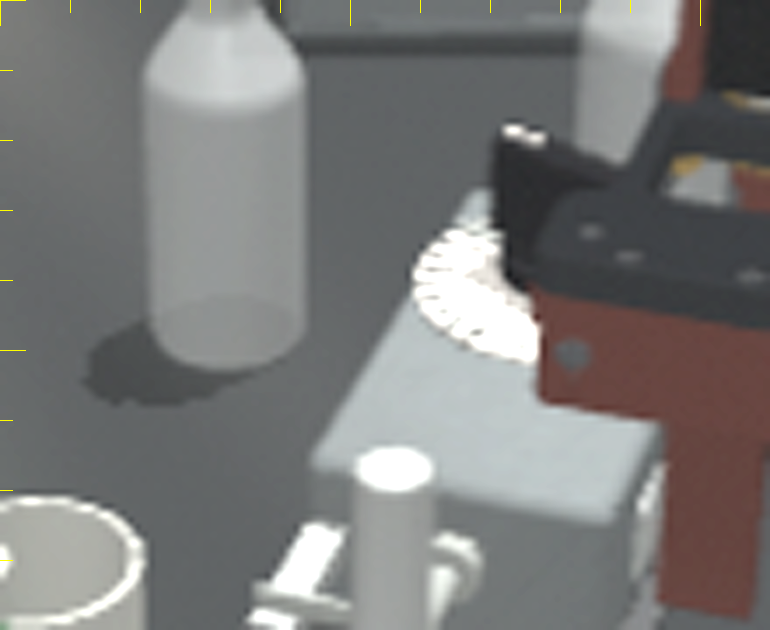

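The bottle stands upright in the tray to the right of the jar, at about (658,250) in the side half. In the side crop the grip top is at (395,469) and the index tip at (256,588). Now I'll compute the grip position and the knob angle.

```bash
python3 - <<'E'
from h import *
np.set_printoptions(precision=1,suppress=True)
T=lambda x,y:(250+(x+.5)/5-.5,170+(y+.5)/5-.5)
S=lambda x,y:(230+(x+.5)/6-.5,130+(y+.5)/6-.5)
S7=lambda x,y:(225+(x+.5)/7-.5,120+(y+.5)/7-.5)
print('grip',tri(T(251,186),S7(395,469)))
print('idx',tri(T(255,125),S7(256,588)))
print('stripe',tri(T(682,218),S(418,53)))
print('pin',tri(T(628,372),S(572,188)))
# predicted outlines of bar for peak hypotheses
ex=np.array([np.sin(YG),-np.cos(YG),0]);ey=np.array([np.cos(YG),np.sin(YG),0])
c=np.array([564.1,-200.8,0])-35*ey; print('dialcentre',c)
g0=np.array([564.1,-200.8,0])
for p in(.3,.45,.6,.75):
    d=np.cos(p)*ex-np.sin(p)*ey
    P=np.array([c+s*30*d+[0,0,z] for s in(1,-1) for z in (132,)])
    t=proj('top',P); s=proj('side',P)
    print(p,((t-[250,170])*5).ravel(),((s-[230,130])*6).ravel())
for nm,Q in(('stop',c-50*ex+[0,0,80]),('dial',c+[0,0,78])):
    print(nm,(proj('top',Q)-[250,170])*5,(proj('side',Q)-[230,130])*6)
t=cv2.imread('raw_top1.png');s=cv2.imread('raw_side0.png')
a=cv2.resize(t[200:250,350:400],(500,500),interpolation=cv2.INTER_CUBIC)
b=cv2.resize(s[134:174,280:330],(500,400)[:2] and (300,240),interpolation=cv2.INTER_CUBIC)
o=np.zeros((500,800,3),np.uint8);o[:,:500]=a;o[:240,500:]=b;cv2.imwrite('pics/knob.png',o)
E
```

```text
grip (array([592.3, -33.2, 127.9]), np.float64(1.6546355124100507))
idx (array([637.6, -39. ,  71.1]), np.float64(3.7522281709044027))
stripe (array([ 579.8, -249.8,  131. ]), np.float64(0.39470458148700066))
pin (array([ 508.5, -233.2,   81.4]), np.float64(2.9762548905778416))
dialcentre [ 559.  -235.4    0. ]
0.3 [677.3 202.9 629.1 309. ] [400.9  48.9 522.4  90.1]
0.45 [685.1 207.4 621.2 304.3] [407.3  45.  516.2  94.2]
0.6 [692.3 213.1 614.  298.6] [414.8  41.6 508.6  97.8]
0.75 [698.5 219.6 607.8 291.9] [423.4  38.8 499.9 100.8]
stop [[615.8 365.1]] [[569.2 194.9]]
dial [[626.3 271.7]] [[455.5 179.6]]
```

View pics/knob.png

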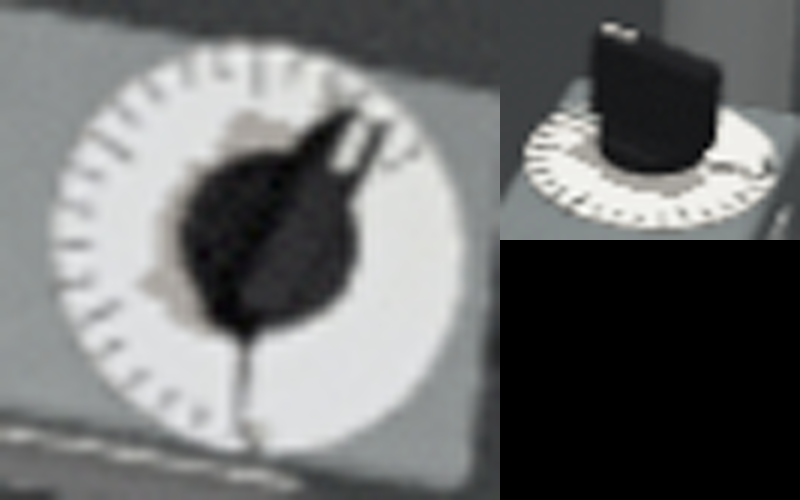

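The bar lies about 0.42 rad clockwise of the gauge x axis. There is no pointer at its lower-left end, so the marked end at (350,150) is the pointer end and the peak is about 3.55 rad. Next I'll grip the post and pull.

```bash
cat >> h.py <<'E'
ex=np.array([np.sin(YG),-np.cos(YG),0]);ey=np.array([np.cos(YG),np.sin(YG),0])
E
python3 - <<'E'
from h import *
q=down(YG)
env.reach([591.3,-33,290],q)
print(env.move_l([591.3,-33,173],rate=120,f_stop=8),st())
set_gripper(15); print(st())
p=env.read_state()['tool_pos']; np.save('home.npy',p)
env.move_l(p+37*ey,rate=40); env.hold(.2); print(st())
for n in('top','side'): cv2.imwrite(f'raw_{n}2.png',viewer.camera(n))
t=cv2.imread('raw_top2.png');s=cv2.imread('raw_side2.png')
a=cv2.resize(t[170:230,250:330],(400,300),interpolation=cv2.INTER_CUBIC)
b=cv2.resize(s[185:245,230:310],(400,300),interpolation=cv2.INTER_CUBIC)
o=np.hstack([a,b]); o=cv2.convertScaleAbs(o,alpha=1.3,beta=15); cv2.imwrite('pics/pull.png',o)
E
```

```text
False (14.2, array([591.8, -33. , 173.7]), array([ 0.3, -1.4, -0.7]), 60.2, array([-0.08,  0.55,  1.78,  0.  ,  0.81, -1.5 ]))
(14.8333, array([591.4, -32.5, 173.2]), array([0.2, 5.1, 1.2]), 25.0, array([-0.08,  0.55,  1.78,  0.  ,  0.81, -1.5 ]))
(16.1167, array([597. ,   3.5, 173.1]), array([ 1.5, -9.3,  1.2]), 25.8, array([-0.01,  0.55,  1.77, -0.  ,  0.82, -1.44]))
```

View pics/pull.png

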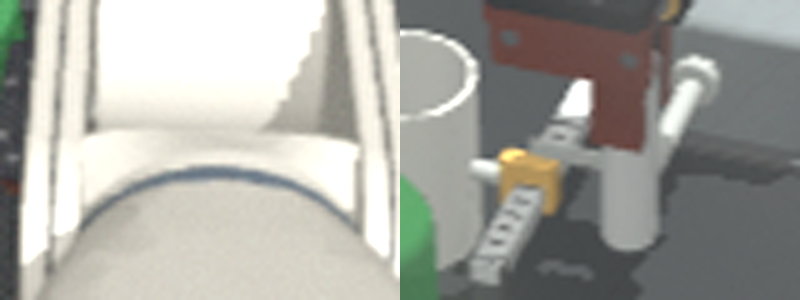

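Left half: the top view is blocked by the arm. Right half: the index finger runs from the post at (605,157) to about (540,155), close to the marker at (500-557,150-212). I'll refine this numerically with model silhouettes and one enlarged crop.

```bash
python3 - <<'E'
from h import *
from scipy.optimize import minimize
np.set_printoptions(precision=2,suppress=True)
g0=np.array([564.1,-200.8,0])
def fit(n,f):
    im=cv2.imread(f).astype(int); b,g,r=im[...,0],im[...,1],im[...,2]
    m=((r-b)>50)&(g-b>15)
    c=proj(n,[[650,-4,55]])[0].astype(int); k=np.zeros_like(m); k[c[1]-14:c[1]+14,c[0]-14:c[0]+14]=1; m&=k.astype(bool)
    w=np.clip(((r-b)-20)/70,0,1)*k*(cv2.dilate(m.astype(np.uint8),np.ones((3,3)))>0)
    ob=(cv2.resize(w[c[1]-14:c[1]+14,c[0]-14:c[0]+14].astype(np.float32),None,fx=8,fy=8,interpolation=cv2.INTER_LINEAR))
    def cost(p):
        P=[g0+(45+p[0]+a)*ex+(170+p[1]+d)*ey+[0,0,h] for a in(-13,13) for d in(-5,5) for h in(36,62)]
        u=(proj(n,P)-(c-14)+.5)*8-.5
        o=np.zeros(ob.shape,np.float32); cv2.fillConvexPoly(o,cv2.convexHull(np.round(u*16).astype(np.int32)),1.,lineType=cv2.LINE_AA,shift=4)
        return float(((cv2.GaussianBlur(o,(0,0),4)-ob)**2).mean())
    best=min((minimize(cost,[x,y],method='Nelder-Mead',options=dict(xatol=.1,initial_simplex=[[x,y],[x+4,y],[x,y+4]])) for x in(-3,3) for y in(33,38,43)),key=lambda r:r.fun)
    print(n,f,'mark x off, y rel nominal home',best.x,best.fun,'area',ob.sum()); return best.x
t=fit('top','raw_top0.png'); s0=fit('side','raw_side0.png'); fit('side','raw_side1.png'); s2=fit('side','raw_side2.png')
# index/grip home in top image: finger column profile
im=cv2.imread('raw_top0.png').sum(2).astype(float)
for a in(25,30,35):   # along finger at gauge x=a : profile in y
    ys=np.arange(-12,12.1,.5); uv=proj('top',[g0+a*ex+(170+y)*ey+[0,0,68] for y in ys]).astype(np.float32)
    v=cv2.remap(im.astype(np.float32),uv[:,0],uv[:,1],cv2.INTER_LINEAR).ravel(); w=np.clip(v-np.median(v),0,None); print('top home finger',a,(w*ys).sum()/w.sum(), ys[v.argmax()])
def fing(f,lo,hi):
    im=cv2.imread(f).sum(2).astype(np.float32)
    for a in(22,27,31):
        ys=np.arange(lo,hi,.5); uv=proj('side',[g0+a*ex+(170+y)*ey+[0,0,68] for y in ys]).astype(np.float32)
        v=cv2.remap(im,uv[:,0],uv[:,1],cv2.INTER_LINEAR).ravel(); print(f,a,'peak at',ys[v.argmax()],v[::3].astype(int))
fing('raw_side1.png',-12,14); fing('raw_side2.png',24,54)
s=cv2.imread('raw_side2.png'); x0,y0,k=245,205,16
c=cv2.resize(s[y0:y0+30,x0:x0+48],None,fx=k,fy=k,interpolation=cv2.INTER_CUBIC); c=cv2.convertScaleAbs(c,alpha=1.3,beta=15)
Q=lambda P:np.round((proj('side',P)-[x0,y0]+.5)*k).astype(int)
cv2.polylines(c,[Q([g0+(45+s2[0]+a)*ex+(170+s2[1]+d)*ey+[0,0,62] for a,d in((-13,-5),(13,-5),(13,5),(-13,5))])],True,(0,0,255),1)
cv2.polylines(c,[Q([g0+(a)*ex+(170+s2[1])*ey+[0,0,68] for a in(13,46)])],False,(0,255,0),1)
cv2.imwrite('pics/fin.png',c)
E
```

```text
top raw_top0.png mark x off, y rel nominal home [ 6.25 36.96] 0.002663061022758484 area 2459.4285
side raw_side0.png mark x off, y rel nominal home [ 8.26 34.86] 0.06008148193359375 area 4436.1143
side raw_side1.png mark x off, y rel nominal home [ 8.26 34.86] 0.05993061140179634 area 4445.257
side raw_side2.png mark x off, y rel nominal home [ 8.26 35.67] 0.06851009279489517 area 3814.4001
top home finger 25 -2.7262299267584846 -2.0
top home finger 30 -1.2172916125732336 -1.0
top home finger 35 -1.5902489568690452 -0.5
raw_side1.png 22 peak at -3.5 [282 276 274 281 323 379 395 362 327 314 308 300 270 238 214 203 193 184]
raw_side1.png 27 peak at -4.5 [233 233 261 315 380 384 373 351 332 315 305 296 287 251 217 195 186 174]
raw_side1.png 31 peak at -4.5 [278 277 276 333 404 461 411 358 323 314 305 296 289 283 273 270 264 252]
raw_side2.png 22 peak at 33.0 [154 177 190 207 252 305 312 311 307 304 302 282 251 218 193 170 160 151
 148 153]
raw_side2.png 27 peak at 33.5 [143 139 150 167 202 263 314 316 311 308 306 304 266 215 171 152 136 133
 132 132]
raw_side2.png 31 peak at 33.5 [209 209 211 245 276 300 310 309 308 307 303 294 285 249 224 214 210 203
 197 191]
```

View pics/fin.png

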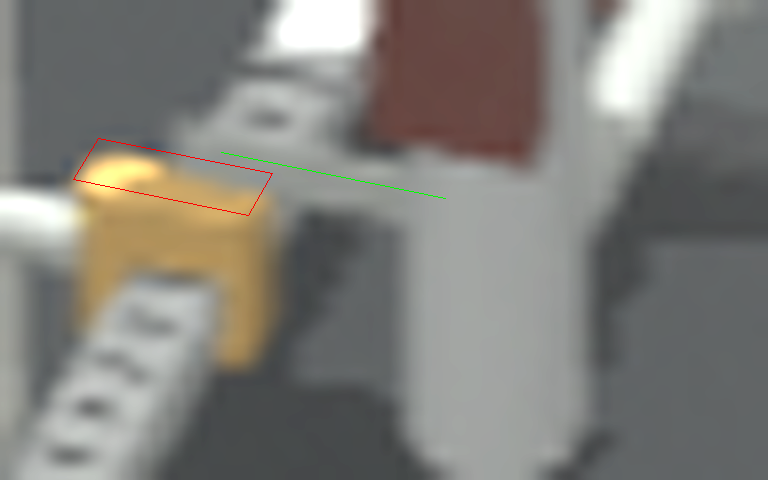

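```bash
python3 - <<'E'
from h import *
g0=np.array([564.1,-200.8,0])
def P(x,y,z):
    d=plane('side',(245+x/16-.5,205+y/16-.5),z)-g0; return (d@ex).round(1),(d@ey-170).round(1)
print('front bottom right (y-5)',P(246,368,36)); print('front top left',P(80,203,62)); print('front top right',P(266,228,62)); print('back top right',P(273,195,62)); print('back top left',P(100,157,62))
print('finger centre',P(345,185,68),P(390,192,68)); print('post bottom front', P(490,482,28), 'tip',P(180,150,68))
p=np.load('home.npy'); print((env.read_state()['tool_pos']-p)@ey)
E
```

```text
front bottom right (y-5) (np.float64(40.3), np.float64(42.8))
front top left (np.float64(63.5), np.float64(45.4))
front top right (np.float64(37.0), np.float64(42.7))
back top right (np.float64(38.5), np.float64(35.3))
back top left (np.float64(64.5), np.float64(34.7))
finger centre (np.float64(27.1), np.float64(37.3)) (np.float64(20.7), np.float64(36.8))
post bottom front (np.float64(2.7), np.float64(46.9)) tip (np.float64(51.6), np.float64(36.9))
36.415276223605936
```

```bash
python3 - <<'E'
from h import *
p=np.load('home.npy'); c=env.read_state()['tool_pos']
env.move_l(c+1.8*ey,rate=10); env.hold(1.4); print(st(),(env.read_state()['tool_pos']-p)@ey)
env.move_l(p-0.6*ey,rate=35); env.hold(.3); print(st())
set_gripper(60); env.hold(.2); print(st())
env.move_l(p+[0,0,110],rate=150)
# knob: dial centre, closing direction across the bar
k=np.array([559,-235.6]); a=np.arctan2(ex[1],ex[0])-0.42-np.pi/2
qq=env.ik([*k,260],down(a)); print(a,qq)
env.reach([*k,260],down(a)); print(st())
for n in('top','side'): cv2.imwrite(f'raw_{n}3.png',viewer.camera(n))
E
```

```text
(17.8917, array([597.2,   4.6, 173.1]), array([-1.1, -7.8,  2.6]), 25.7, array([-0.01,  0.55,  1.77, -0.  ,  0.82, -1.44])) 37.59322414966435
(19.45, array([591.4, -32.6, 173.2]), array([0.9, 4.7, 1.9]), 25.7, array([-0.08,  0.55,  1.78,  0.  ,  0.81, -1.5 ]))
(20.3583, array([591.3, -33.1, 173.1]), array([-0.2, -0.3,  1. ]), 60.0, array([-0.08,  0.55,  1.78, -0.  ,  0.81, -1.5 ]))
-2.1356586547104257 [-4.18492420e-01  4.46915636e-01  1.70384803e+00 -4.44089210e-16
  9.90828991e-01  1.71716623e+00]
(23.95, array([ 559. , -235.4,  259.9]), array([-0.4,  0.1, -0.1]), 60.1, array([-0.42,  0.45,  1.7 ,  0.  ,  0.99,  1.72]))
```

```bash
python3 - <<'E'
from h import *
k=np.array([559,-235.6])
print(env.move_l([*k,181],rate=100,f_stop=8),st())
set_gripper(5); env.hold(.1); s=env.read_state(); print(st(),s['wrist_torque'].round(2))
t0=s['wrist_torque'][2]; q0=s['qpos'].copy(); tot=0
if 13<s['width']<25:
    while tot<4.1:
        step=.3 if tot<2.7 else .08
        tot+=step; q=q0.copy(); q[5]-=tot; env.move_joints(q); s=env.read_state(); dt=s['wrist_torque'][2]-t0
        print(round(tot,2),dt.round(3),s['force'].round(1),round(s['time_s'],1))
        if abs(dt)>.35: break
np.save('tot.npy',tot)
E
```

```text
False (24.9917, array([ 559.4, -235.8,  181.5]), array([ 0.,  0., -1.]), 59.9, array([-0.42,  0.55,  1.74, -0.  ,  0.84,  1.72]))
(25.8417, array([ 559.6, -235. ,  181.1]), array([ 3.4,  4.3, -1.8]), 15.8, array([-0.42,  0.55,  1.74,  0.  ,  0.84,  1.72])) [ 0.61 -0.29 -0.05]
0.3 0.075 [ 1.4  0.7 -0.6] 26.2
0.6 0.081 [ 2.1  0.9 -0.4] 26.6
0.9 0.117 [ 1.7 -0.9  0.3] 27.0
1.2 0.142 [ 1.3 -0.5 -0.5] 27.4
1.5 0.143 [ 2.4 -1.2 -2. ] 27.8
1.8 0.064 [ 2.1 -1.4 -2. ] 28.2
2.1 0.064 [ 2.5 -0.7 -2.4] 28.6
2.4 0.136 [ 3.7 -1.3 -2.5] 29.0
2.7 0.114 [ 3.9 -1.2 -2.9] 29.4
3.0 0.084 [ 4.3 -1.5 -4.7] 29.8
3.08 0.109 [ 5.6 -0.7 -4.2] 30.0
3.16 0.125 [ 5.5 -0.4 -4.2] 30.3
3.24 0.099 [ 4.5 -0.5 -4.8] 30.5
3.32 0.052 [ 4.6 -1.1 -3.7] 30.8
3.4 0.089 [ 5.2 -0.6 -5.3] 31.0
3.48 0.195 [ 5.5 -2.4 -3.3] 31.3
3.56 -0.284 [ 5.2 -1.2 -3.5] 31.5
3.64 -0.738 [ 2.  -0.8 -1.2] 31.8
```

```bash
python3 - <<'E'
from h import *
set_gripper(60); env.hold(.2); print(st())
p=env.read_state()['tool_pos']; env.move_l(p+[0,0,130],rate=120)
env.reach([450,120,350],down(YG)); env.hold(.3); print(st())
np.set_printoptions(precision=2,suppress=True)
c=np.array([559,-235.6,0])
def ang(f):  # best bar heading: mean darkness along the bar-top line outside the round hub
    im=cv2.imread(f).sum(2).astype(np.float32); A=np.arange(-.8,.9,.1); o=[]
    for a in A:
        d=np.cos(a)*ex-np.sin(a)*ey; e=np.array([-d[1],d[0],0])
        uv=proj('top',[c+s*r*d+w*e+[0,0,132] for s in(1,) for r in(20,23,26,29) for w in(-6,-3,0,3,6)]).astype(np.float32)
        o.append(cv2.remap(im,uv[:,0],uv[:,1],cv2.INTER_LINEAR).mean())
    print(f,'darkest at',A[np.argmin(o)].round(2),np.array(o).astype(int))
cv2.imwrite('raw_top4.png',viewer.camera('top')); cv2.imwrite('raw_side4.png',viewer.camera('side'))
for f in('raw_top0.png','raw_top1.png','raw_top4.png'): ang(f)
# grip home and bottle checks: image differences with earlier views
a,b=cv2.imread('raw_top1.png').astype(int),cv2.imread('raw_top4.png').astype(int)
u=proj('top',[[591,-33,130]])[0].astype(int); print('grip diff',np.abs(a-b)[u[1]-10:u[1]+10,u[0]-10:u[0]+10].mean())
a,b=cv2.imread('raw_side1.png').astype(int),cv2.imread('raw_side4.png').astype(int)
for P in([402,342,100],[402,342,185],[591,-33,125],[650,-3,55]):
    u=proj('side',[P])[0].astype(int); print(P,np.abs(a-b)[u[1]-10:u[1]+10,u[0]-10:u[0]+10].mean().round(2))
E
```

```text
(32.775, array([ 559.6, -235. ,  181.1]), array([0.5, 0.4, 1.3]), 60.0, array([-0.42,  0.55,  1.74,  0.  ,  0.84, -1.92]))
(35.7, array([450.3, 119.5, 349.9]), array([-0.4,  0.1, -0.7]), 59.9, array([ 0.23,  0.13,  1.92, -0.  ,  1.09, -1.19]))
raw_top0.png darkest at 0.3 [441 475 505 525 528 508 461 406 373 364 352 341 379 446 488 506 542]
raw_top1.png darkest at 0.3 [442 476 507 527 530 510 464 408 375 366 353 343 381 448 491 508 545]
raw_top4.png darkest at -0.1 [339 337 319 294 265 241 214 197 212 278 352 424 497 569 611 626 636]
grip diff 1.7116666666666667
[402, 342, 100] 0.33
[402, 342, 185] 0.32
[591, -33, 125] 0.61
[650, -3, 55] 0.37
```

```bash
python3 -c "
from station import workorder
print(workorder.sign_off())"
```

```text
the job is handed in; nothing more can be done
None
```

I did every step in order and handed the job in at about 36 s, but sign-off returned no verdict: bottle upright in the tray, index held about 1.4 s at the marker (image estimate, about 2 mm), grip eased home, and peak knob turned anticlockwise to its zero stop.

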